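# Snap a beaded tube into a push-in coupling and tug-test it

## Robot

A 6-joint arm with a two-finger parallel gripper is mounted at the origin on a cart in front of the work surface, level with it; the furniture and walls round the work are solid. World frame = base frame: x ahead of the robot, y to its left, z up, the work surface at z = 0. Lengths are in m, angles in degrees, forces in N, time in s.
With the tool pointing down it reaches from about 0.25 to 0.725 m from the base axis. Payload 9.7 kg.
Tool frame: the origin (TCP) lies at the very end of the fingers, on their centre line; the grasp point (between the pads) lies 19 mm behind it (bot.pinch_z is the distance from the TCP to the grasp point, in m); x points along the fingers, z is the direction in which the jaws open and shut, and the axes are right-handed (so a half turn about x gives the same grasp; the last joint's range is limited). The gripper opens to 85 mm and grips with 20 to 120 N. Pads are 22 mm wide; open, the fingers measure 114 mm over their backs; the gripper's body (76 mm by 85 mm) begins 54 mm behind the grasp point. The pads swing forward as they close: fully open they stand 13 mm farther back than shut.
Start: joints at [67.036, 4.979, 10.078, 95.1, 0, 90], TCP at [0.215, 0.506, 0.203] pointing down, gripper open.
Joint ranges: [-179.16, 179.16], [-48.56, 103.87], [-65.8, 70.77], [-126.05, 130.52], [-82.76, 87.17], [-180, 180]. Speed limits (degrees/s): [127.2, 127.2, 147.25, 180, 180, 180].

## Interface

Orientations are given as [roll, pitch, yaw] about the fixed x, y, z axes, in that order (R = Rz(yaw) Ry(pitch) Rx(roll)).
In Python, from workcell import bot gives the robot as it stands.
- The arm moves only by the tool play_rows, never from a script. Its argument "rows" is a list of rows, each a list of 3 entries, a list of its own where there are three numbers: the shift along the tool's x, y, z in cm, then the turn about the tool's x in degrees, then the finger opening in cm, from 0 to 8.54. A call has 1 to 12 rows; each row is the pose to reach, as a shift and turn from the pose commanded when the call began, along the tool's axes at that moment; what a row does not reach only later rows make up. A row lasts 1/12 s, in which the tool goes at most 41.7 mm and 7.16 degrees, less where a joint would pass 70% of its speed; a pose out of reach is approached as far as the arm can. A call with a gripper value outside its range is refused whole. The fingers move at their own pace and stop on an object; "squeeze" is the grip in N (left out, the last holds). Time passes only in rows, so rows that repeat a pose let the fingers close. It gives the time, the measured TCP pose, the force and the opening at its end, in the units of the state.
- bot.get_obs(): the state, without advancing time (a new reading comes with each control period).
- bot.camera(name): name is "scene" or "top"; returns (picture, depth): 420x560x3 uint8, blue, green, red; 420x560 float32, m along the optical axis (not along the pixel's ray), 0 where there is no reading.
- bot.camera_model(name): a dict with "fx", "fy", "cx", "cy" (pixels), "k1" (the pictures are not rectified: a ray, as slopes to the right and down, at radius r is drawn at 1 + k1 r^2 times it, then the intrinsics apply), "origin" and "attitude" of the camera in the world. Camera axes: x right, y down, z forward; pixel columns grow to the right and rows downward; lengths in m; the calibration is good to about 2 mm. A picture is of the moment at which its call begins. camera_model takes no time and is no camera call.
- bot.job_done(): hands the job in, once; it reports no verdict.
The state is a dict: "time": time; "q": joint angles; "qd": joint speeds; "joint_efforts": joint torques, N m; "ee_pos": TCP position; "tcp_rot": TCP orientation; "wrist_force": force on the tool from outside, world axes, zero at the start; "torque": the same for the moment, N m; "opening": finger opening in m.
Only numpy, scipy, OpenCV 4.12 (cv2) and the standard library are available. Lean on these libraries where they do the work, as an engineer would, in place of code of your own. Each camera call takes 0.05 s, during which the arm holds its last target.

## Task

Take the short steel tube out of its wooden stand and push it straight down into the open push-in coupling, past the spring grip, until you feel it fully home on the stop inside, and press it there for a moment. Then tug it upwards, a firm but gentle pull of about 10 N, to prove that the grip holds, and let go, leaving it locked in the coupling. Do not force anything (30 N is too much for the coupling) and leave the things lying around where they are.

Things in the scene. Friction and masses are not known exactly. Their poses are not given: they have to be found in the camera images.
- tube: Straight bare-steel tube, 15 mm diameter, 139.5 mm long, 96 to 168 g, black cap in its upper end, raised bead near its lower end. Starts upright in the stand, bead down. Origin: centre of its lower end; z runs along it to the upper end. Grip it well above the bead, about 95 mm above the lower end.
- tube_bead (a point): On the tube's axis, 18 mm above its lower end, level with the bead's flat shoulder that faces upwards. The bead is a cone growing from 15 mm diameter at 10 mm above the lower end to 22 mm at 14.5 mm, then 22 mm wide up to 18 mm.
- coupling: The open push-in coupling, fixed to the table: round steel flange 72 mm across, upright brass barrel, 70 mm high, fixed ribbed aluminium ring round it (42 mm across, z = 34 to 58 mm). Origin: centre of its underside, z up. Over 30 N between tube and coupling damages it; 10 to 20 N at the stop seats the tube, about 10 N tests it.
- coupling_mouth (a point): Centre of the open bell mouth at the rim, z = 70 mm in the coupling: 34 mm wide inside, narrowing to the 24.5 mm bore at z = 64 mm. In the bore sits a cartridge with spring jaws and, below them, a rigid stop, which halts the tube's lower end 37 to 51 mm below this point, differently each time and not measured: it must be felt.
- coupling_bore (a point): On the coupling's axis at z = 64 mm, top of the bore. In it four spring jaws, shut to a 17 mm opening, are cammed open by the bead over the last 14 mm before the stop (about 5 to 10 N) and snap shut over its shoulder just before it is home. They do not yield to a pull; home, the tube has 3 mm of upward play under them and may be left anywhere in it.
- plugged_coupling: A like coupling fixed to the table, whose mouth is closed by a steel plug with a dark hexagon head (top at z = 83 mm). Not to be used. Origin: centre of its underside.
- stand: Wooden block 60 x 60 x 36 mm fixed to the table, with one hole 23.5 mm wide and 26 mm deep in the middle of its top, in which the tube stands loosely. Origin: centre of its underside, z up.
- tape_masking: Bystander: roll of masking tape, 100 mm across, 24 mm high, lying flat. Origin: centre of its underside.
- brass_fitting: Bystander: small brass threaded fitting, 24 x 28 x 34 mm, upright. Origin: centre of its underside.
- spool_blue: Bystander: wire spool 64 mm across, 58 mm high, upright. Origin: centre of its underside.
- sand_block: Bystander: sanding block 57 x 92 x 31 mm. Origin: centre of its underside.
- solder_reel: Bystander: small solder reel 48 mm across, 30 mm high. Origin: centre of its underside.
- screwdriver_yellow: Bystander: screwdriver, 181 mm long, 22 mm handle, lying along its y axis. Origin: centre of its underside.

How it is judged:
By the outcome, as a careful person would: the job done as asked, in the order asked, and still so for the second after the job is handed in, with the robot touching nothing.
It also fails if it takes over 48 s, if anything falls off the work surface, if the arm or the gripper's body presses on something with over 40 N, if the wrist force passes 120 N, or if a joint passes its speed limit or range.

## Working session

There is one attempt and no reset: what is moved stays moved. The work goes in short steps, Python scripts to look and compute and a tool call to move; the robot and the scene stay as the last step left them, time stands still between calls to the robot, and variables do not carry over. Pictures are saved under pics/ and viewed, and the job is handed in when it is done.

Besides the shell and the picture viewer there is one more tool, called after "Emit:" by a JSON object that holds its "name" and its "arguments". play_rows: Moves the arm, as the interface text tells. Its arguments: {"type":"object","properties":{"rows":{"type":"array"},"squeeze":{"type":"number"}},"required":["rows"]}

```bash
mkdir -p pics; ls
python3 - <<'E'
from workcell import bot
import cv2,json,numpy as np
print(bot.get_obs()); print(bot.pinch_z)
for n in("scene","top"):
    print(n,bot.camera_model(n))
    p,d=bot.camera(n); cv2.imwrite(f"pics/{n}0.png",p); np.save(f"pics/{n}0.npy",d)
E
```

```text
pics
{'time': 0.0, 'q': array([ 6.70368978e+01,  5.01150924e+00,  1.00326219e+01,  9.50990768e+01,
       -2.21152294e-04,  8.99997954e+01]), 'qd': array([ 0.00135073,  0.05541134,  0.00892105,  0.0087026 , -0.00950095,
       -0.00980332]), 'joint_efforts': array([ 1.90382554e-03, -5.20388746e+01,  4.64801753e+01,  1.65773788e-02,
        1.09615430e-04, -5.07591878e-06]), 'ee_pos': array([0.2144701 , 0.50616284, 0.20266276]), 'tcp_rot': array([-179.83768041,   89.92203559, -112.80057792]), 'wrist_force': array([-0.25858513,  0.51509187,  0.75731356]), 'torque': array([-0.04896948,  0.07454667,  0.04264785]), 'opening': 0.08514327166262622}
0.0187
scene {'fx': 424.61764189396706, 'fy': 424.61764189396706, 'cx': 284.955947721504, 'cy': 208.237548194057, 'k1': -0.021665153453407183, 'origin': array([ 0.16615321, -0.61411864,  0.60063094]), 'attitude': array([-130.99801085,    0.55138599,  -40.32205099])}
top {'fx': 379.3709680514031, 'fy': 379.3709680514031, 'cx': 281.20558078818954, 'cy': 210.5892301679107, 'k1': -0.0657639637587207, 'origin': array([ 0.46757731, -0.10009471,  0.93815105]), 'attitude': array([-173.47825151,   -1.71391812,  -89.35712537])}
```

View pics/scene0.png

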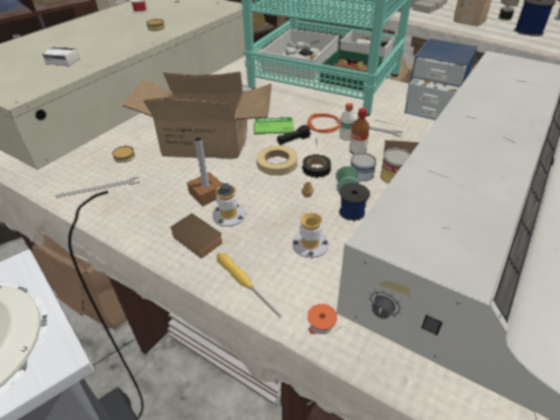

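View pics/top0.png

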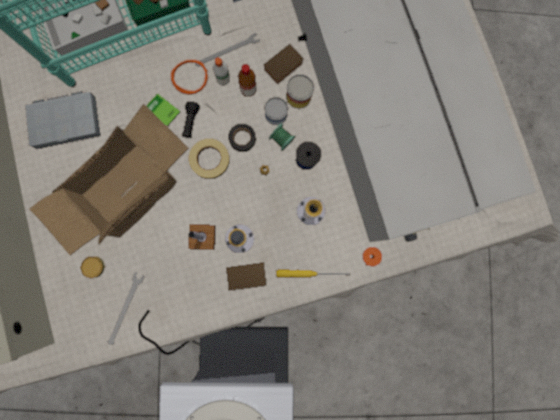

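```bash
cat > h.py <<'E'
import numpy as np,cv2
from scipy.spatial.transform import Rotation as R
from workcell import bot
def ray(n,u,v):
    m=bot.camera_model(n)
    x=(u-m['cx'])/m['fx'];y=(v-m['cy'])/m['fy']
    a,b=x,y
    for _ in range(20):
        s=1+m['k1']*(a*a+b*b);a,b=x/s,y/s
    M=R.from_euler('xyz',m['attitude'],degrees=True).as_matrix()
    return m['origin'],M@np.array([a,b,1.])
def onz(n,u,v,z):
    o,d=ray(n,u,v);return o+d*(z-o[2])/d[2]
def dep(n,u,v,D):
    o,d=ray(n,u,v);return o+d*D
def proj(n,p):
    m=bot.camera_model(n);M=R.from_euler('xyz',m['attitude'],degrees=True).as_matrix()
    c=M.T@(np.array(p)-m['origin']);a,b=c[:2]/c[2];s=1+m['k1']*(a*a+b*b)
    return np.array([m['cx']+m['fx']*a*s,m['cy']+m['fy']*b*s])
def tri(u1,u2):
    o1,d1=ray("scene",*u1);o2,d2=ray("top",*u2)
    A=np.array([d1,-d2]).T;s=np.linalg.lstsq(A,o2-o1,rcond=None)[0]
    p,q=o1+d1*s[0],o2+d2*s[1];return (p+q)/2,np.linalg.norm(p-q)
def crop(src,dst,x,y,w,h,k):
    p=cv2.imread(src)[y:y+h,x:x+w];cv2.imwrite(dst,cv2.resize(p,None,fx=k,fy=k,interpolation=cv2.INTER_CUBIC))
E
python3 - <<'E'
from h import *
crop("pics/scene0.png","pics/s1.png",180,130,160,130,5)
crop("pics/top0.png","pics/t1.png",180,190,160,80,5)
E
```

```text
(no output)
```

View pics/s1.png

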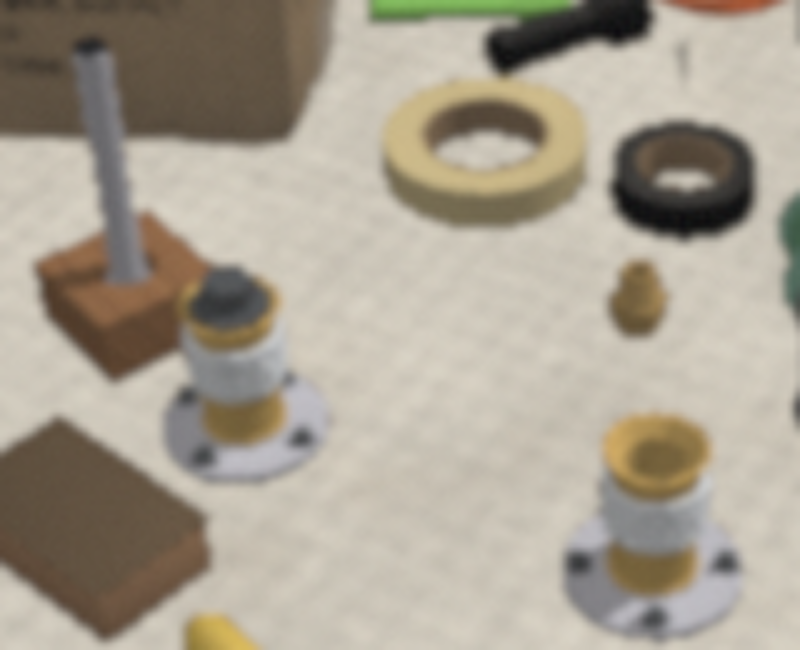

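View pics/t1.png

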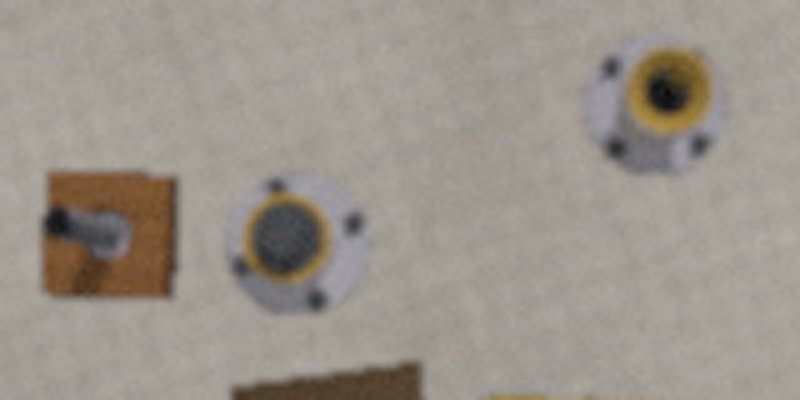

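Run:
```python
from h import *
S=cv2.imread("pics/scene0.png");T=cv2.imread("pics/top0.png")
def comp(im,mask,seed_box):
    x,y,w,h=seed_box;m=np.zeros(mask.shape,np.uint8);m[y:y+h,x:x+w]=mask[y:y+h,x:x+w]
    n,l,st,c=cv2.connectedComponentsWithStats(m);i=1+np.argmax(st[1:,4]);return (l==i).astype(np.uint8),st[i],c[i]
hsT=cv2.cvtColor(T,cv2.COLOR_BGR2HSV);hsS=cv2.cvtColor(S,cv2.COLOR_BGR2HSV)
gold=lambda h:cv2.inRange(h,(15,100,60),(30,255,255))
m,s,c=comp(T,gold(hsT),(296,195,36,34));ct=cv2.findContours(m,0,1)[0][0];et=cv2.fitEllipse(ct);print("top mouth",s,et)
m,s,c=comp(S,gold(hsS),(292,205,40,30));print("scene",s)
for r in range(205,236):print(r,''.join('#' if v else '.' for v in m[r,295:330]))
# caps
gs=cv2.cvtColor(S,cv2.COLOR_BGR2GRAY);gt=cv2.cvtColor(T,cv2.COLOR_BGR2GRAY)
print(gs[134:150,192:206]);print(gt[226:246,184:210])
```

```text
top mouth [306 200  16  16 166] ((313.455322265625, 207.61666870117188), (14.920150756835938, 15.766865730285645), 40.7565803527832)
scene [301 213  20  16 250]
205 ...................................
206 ...................................
207 ...................................
208 ...................................
209 ...................................
210 ...................................
211 ...................................
212 ...................................
213 ...............##..................
214 ..........############.............
215 ........################...........
216 .......##################..........
217 ......####################.........
218 ......####################.........
219 ......####################.........
220 ......####################.........
221 ......####################.........
222 .......###################.........
223 ........#################..........
224 ........################...........
225 ........################...........
226 .........##############............
227 ..........############.............
228 ............###
[... 2726 characters left out ...]
89  84  85
   87 110 129 115  88  93  92  91]
 [165 167 165 158 127 101  97  95  95  96  97  88  78  73  72  97  98 101
  108 117 121 103  91  93  94  91]
 [169 167 170 159 127  96  92  95  94  95  98  88  74  70  64  78  87  93
   99 110 107  94  88  97  96  91]
 [167 168 167 154 123  95  89  94  94  92  93  82  75  63  60  60  63  78
   90  94  95  95  90  95  91  97]
 [166 167 165 159 124  88  82  89  92  90  83  86  70  67  63  57  63  69
   83  94  93  90  88  92  94  90]
 [164 166 167 158 121  90  87  89  88  89  82  74  55  58  62  59  67  74
   84  91  87  88  89  89  89  84]
 [161 163 165 156 123  96  81  89  92  83  78  66  64  59  61  66  70  78
   81  84  90  88  90  88  89  83]]
```

Run:
```python
from h import *
print("mouth",tri((310.5,220),(313.45,207.6)))
print(onz("scene",310.5,220,.07),onz("top",313.45,207.6,.07))
# flange as check: scene steel flange ellipse, top
print("cap",tri((197.6,138.7),(190.9,234)))
z=.1395+.01
print(onz("scene",197.6,138.7,z),onz("top",190.9,234,z))
# tube at hole, block corners top
u=lambda a,x0,y0:((a[0]+.5)/5-.5+x0,(a[1]+.5)/5-.5+y0)
c=[u(a,180,190) for a in[(47,172),(177,177),(172,298),(42,293)]]
P=np.array([onz("top",*a,.036) for a in c]);print(P,P.mean(0),np.linalg.norm(P-np.roll(P,1,0),axis=1))
c=[u(a,180,130) for a in[(38,268),(148,213),(212,262),(107,325)]]
P=np.array([onz("scene",*a,.036) for a in c]);print(P,P.mean(0))
D=np.load("pics/top0.npy")
for a in [(313,207),(306,201),(309,214),(312,214),(300,215),(195,243),(190,234),(191,234),(238,238)]:print(a,dep("top",*a,D[a[1],a[0]]))
D=np.load("pics/scene0.npy")
for a in [(197,138),(198,145),(200,160),(203,175),(205,183)]:print(a,dep("scene",*a,D[a[1],a[0]]))
```

```text
mouth (array([ 0.57485492, -0.19932765,  0.06671295]), np.float64(0.0018474323274548653))
[ 0.57148719 -0.20147151  0.07      ] [ 0.57520662 -0.19949972  0.07      ]
cap (array([0.50612675, 0.06470748, 0.1471586 ]), np.float64(0.0010517572615129423))
[0.50393405 0.06149522 0.1495    ] [0.50647138 0.06396399 0.1495    ]
[[0.53575981 0.09296582 0.036     ]
 [0.53427729 0.03109335 0.036     ]
 [0.47698091 0.03176981 0.036     ]
 [0.47844568 0.0932339  0.036     ]] [0.50636592 0.06226572 0.036     ] [0.05731476 0.06189022 0.05730037 0.06148154]
[[0.47497797 0.08830694 0.036     ]
 [0.53349105 0.09110578 0.036     ]
 [0.53493367 0.04173379 0.036     ]
 [0.47679286 0.0344617  0.036     ]] [0.50504889 0.06390205 0.036     ]
(313, 207) [ 0.58250454 -0.20378927  0.02289513]
(306, 201) [ 0.59911742 -0.1880174   0.00800631]
(309, 214) [ 0.56022928 -0.18926947  0.06945479]
(312, 214) [ 0.56050801 -0.19640859  0.06777394]
(300, 215) [ 0.56389014 -0.17321833  0.00888292]
(195, 243) [0.49092932 0.07704765 0.03632582]
(190, 234) [0.50638237 0.06556795 0.1507474 ]
(191, 234) [0.50652673 0.06397688 0.14843982]
(238, 238) [ 0.50241407 -0.02790177  0.07951658]
(197, 138) [0.50457384 0.06489184 0.14930013]
(198, 145) [0.50037391 0.05721565 0.13820261]
(200, 160) [0.50126628 0.06135449 0.09919757]
(203, 175) [0.49942155 0.05547899 0.06464193]
(205, 183) [0.50213661 0.05784619 0.04048551]
```

Run:
```python
from h import *
D=np.load("pics/top0.npy")
pts=[]
for v in range(0,420,2):
  for u in range(0,560,2):
    if D[v,u]>0: pts.append(dep("top",u,v,D[v,u]))
P=np.array(pts)
# height grid 4cm
for x in np.arange(.72,.2,-.04):
  print("%.2f"%x,' '.join("%3d"%(1000*max([0]+list(P[(abs(P[:,0]-x)<.02)&(abs(P[:,1]-y)<.02),2]))) for y in np.arange(.48,-.5,-.04)))
print(np.arange(.48,-.5,-.04).round(2))
```

```text
Traceback (most recent call last):
  File "h.py", line 15, in dep
    o,d=ray(n,u,v);return o+d*D
        ~~~^^^^^^^
  File "h.py", line 5, in ray
    m=bot.camera_model(n)
ValueError: time passes only in moves, steps and waits
```

```bash
sed -i 's/^def ray/_m={n:bot.camera_model(n) for n in ("scene","top")}\ndef ray/; s/m=bot.camera_model(n)$/m=_m[n]/; s/m=bot.camera_model(n);/m=_m[n];/' h.py
cat > g.py <<'E'
from h import *
D=np.load("pics/top0.npy")
P=np.array([dep("top",u,v,D[v,u]) for v in range(0,420,2) for u in range(0,560,2) if D[v,u]>0])
for x in np.arange(.72,.2,-.04):
  print("%.2f"%x,' '.join("%3d"%(1000*max([0]+list(P[(abs(P[:,0]-x)<.02)&(abs(P[:,1]-y)<.02),2]))) for y in np.arange(.48,-.5,-.04)))
print(np.arange(.48,-.5,-.04).round(2))
E
python3 g.py
```

```text
0.72  39  38  35   5   3 120 175 125 126 125 122  25  25  26   5  48  59  60   7 170 171 171 173 171 171
0.68   5   5   5   3  93 172 173 120 123 122 120  26  26   6  33   6  61  59   5 170 172 171 171 171 170
0.64   8   5   5 102 171 173  14  15 136 157  26  27   6   7   6   6   6   8   5 169 171 172 170 171 172
0.60   5   4 130 171 172  13   9 146 174 175   6   7   6   5   5   5  13  72   8   6 172 171 172 171 171
0.56   4   0 143 140 123  54 123 176 175   6   6   6   7   5   7   6  47  70  13   6 171 171 172 172 171
0.52 113   4 147 146 136 120 175 176   6   7 150 147  83  84   9   9   6   6   5   9 169 171 172 171 170
0.48 125   7   6 143 144 131 175   5   6   5 116  39  82  81   7   6   6   6   6   8  32 134   6   7  10
0.44 137   6   7  23  24   6   6   7   6   6   8   7  33  32  33  23  23  22  14  14  32  33   7   4   8
0.40 151 146   8  22  20   5   7   7   8   7   5   8  34  34  33  22  20  23   7   7   8   4   3   0   0
0.36 131 165   9   7   6   7   7   7   6   7   5   5   5   6   7   6   6   6   3   1   0   0   0   0   0
0.32   0 165   7   9   6   8   7  32   5   6   8   5   7   5   5   4   2   0   0   0   0   0   0   0   0
0.28   0 166   5   7   6   8   6  20   7   5   6   5   4   0   0   0   0   0   0   0   0   0   0   0   0
0.24   2 166 161   6   6   8   7  10   9   3   0   0   0   0   0   0   0   0   0   0   0   0   0   0   0
[ 0.48  0.44  0.4   0.36  0.32  0.28  0.24  0.2   0.16  0.12  0.08  0.04
  0.   -0.04 -0.08 -0.12 -0.16 -0.2  -0.24 -0.28 -0.32 -0.36 -0.4  -0.44
 -0.48]
```

```bash
cat >> h.py <<'E'
def sh(target,yawjaw=None,o=None):
    o=o or bot.get_obs()
    M=R.from_euler('xyz',o['tcp_rot'],degrees=True).as_matrix()
    s=M.T@(np.array(target)-o['ee_pos'])*100
    j=np.degrees(np.arctan2(M[1,2],M[0,2]))
    print("shift cm",s.round(2),"jaw deg",j.round(2),"axis",M[:,0].round(4))
E
python3 - <<'E'
from h import *
sh([.506,.064,.210])
E
```

```text
shift cm [ -0.69 -44.09 -29.34] jaw deg 67.03 axis [-5.0e-04 -1.1e-03 -1.0e+00]
```

Emit:
{"name": "play_rows", "arguments": {"rows": [[[-0.7,-4.1,-2.7],7,8.5],[[-0.7,-7.6,-5.1],14,8.5],[[-0.7,-11,-7.4],21,8.5],[[-0.7,-15,-10],28,8.5],[[-0.7,-18,-12.1],35,8.5],[[-0.7,-22,-14.7],42,8.5],[[-0.7,-26,-17.4],49,8.5],[[-0.7,-29.5,-19.7],56,8.5],[[-0.7,-33,-22],63,8.5],[[-0.7,-36.5,-24.3],67,8.5],[[-0.7,-40,-26.7],67,8.5],[[-0.7,-44.1,-29.3],67,8.5]]}}

```text
time: 1.1
ee_pos: [0.4901, 0.0872, 0.2103]
tcp_rot: [109.8, 90.0, 109.8]
wrist_force: [0.8, 0.8, 0.6]
opening: 0.0848
```

Run:
```python
from h import *
o=bot.get_obs();print(o)
sh([.506,.064,.086])
for n in("scene","top"):
    p,d=bot.camera(n); cv2.imwrite(f"pics/{n}1.png",p)
```

```text
{'time': 1.1, 'q': array([ 1.00892426e+01, -2.02035031e+00,  3.70455824e+00,  9.57255476e+01,
        3.71857724e-03,  1.00088850e+02]), 'qd': array([-53.9153144 ,  25.72785132,  24.5673964 ,  -1.35495623,
         0.07853205, -54.49501679]), 'joint_efforts': array([  5.6449686 , -49.51091051,  43.11138153,   0.66256732,
        -0.14617158,   1.73994552]), 'ee_pos': array([0.4900944, 0.0872248, 0.2103103]), 'tcp_rot': array([109.83952261,  89.99622692, 109.83991533]), 'wrist_force': array([0.81115416, 0.76939348, 0.59976958]), 'torque': array([ 0.01078716, -0.01077884, -0.03912255]), 'opening': 0.08482253147259818}
shift cm [12.43 -2.32  1.59] jaw deg 0.0 axis [-0.e+00  1.e-04 -1.e+00]
```

View pics/scene1.png

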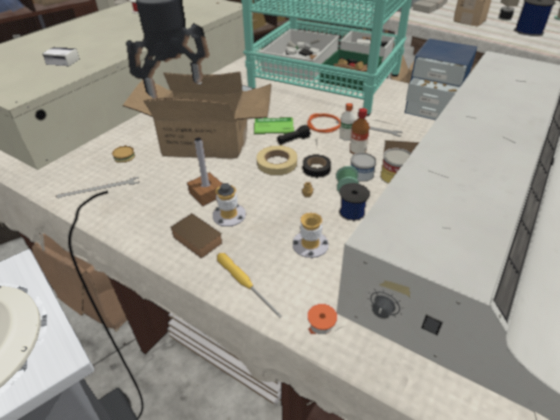

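Run:
```python
from h import *
o=bot.get_obs();print(o['time'],o['ee_pos'],o['qd'])
print(proj("scene",[.49,.087,.21]),proj("top",[.49,.087,.21]),proj("scene",[.2145,.506,.2]))
```

```text
1.2 [0.49153825 0.0848597  0.20931866] [ 4.86743337 -1.63301412 -1.49328568  1.29707565  1.54146749  5.07984752]
[179.99097143 109.04328789] [172.03701118 240.78098446] [-21.42444408  85.77538237]
```

View pics/top1.png

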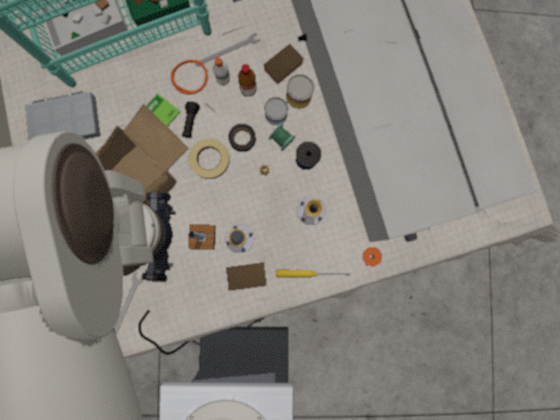

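Run:
```python
from h import *
print(proj("top",[0,0,0]),proj("scene",[.0,.0,.0]), proj("scene",[.49,.087,.25]),proj("scene",[.54,.087,.22]),proj("scene",[.44,.087,.22]))
p=cv2.imread("pics/scene1.png")
for q in([.49,.087,.21],[.533,.087,.223],[.447,.087,.223]):
    a=proj("scene",q).astype(int);cv2.drawMarker(p,tuple(int(i) for i in a),(0,0,255),0,6)
cv2.imwrite("pics/tmp.png",p);crop("pics/tmp.png","pics/s2.png",110,0,130,220,3)
```

```text
[225.12362149 450.12899626] [-38.67454587 345.91086951] [176.37768     89.70735258] [201.43294896  96.40933072] [155.44847202 112.73158696]
```

View pics/s2.png

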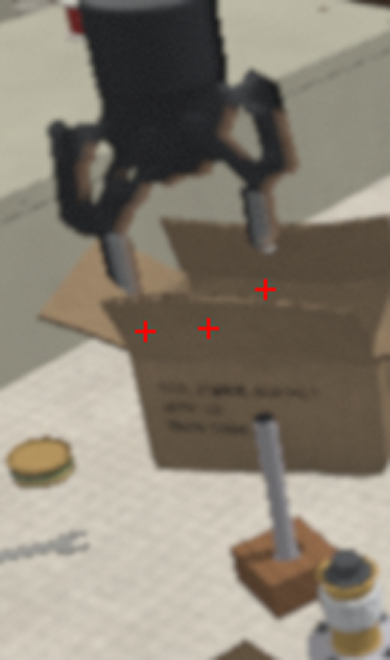

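Run:
```python
from h import *
o=bot.get_obs();print(o['time'],o['ee_pos'],o['q'])
p,d=bot.camera("scene");cv2.imwrite("pics/scene2.png",p)
p2,d2=bot.camera("top");cv2.imwrite("pics/top2.png",p2)
o=bot.get_obs();print(o['time'],o['ee_pos'],o['qd'])
np.save("pics/scene2.npy",d);np.save("pics/top2.npy",d2)
crop("pics/scene2.png","pics/s3.png",130,30,120,120,5)
crop("pics/top2.png","pics/t3.png",120,180,120,110,5)
```

```text
1.2 [0.49153825 0.0848597  0.20931866] [ 9.83419834e+00 -1.83962413e+00  3.76942795e+00  9.56707122e+01
 -6.24015562e-02  1.00123464e+02]
1.3 [0.4897028  0.08825485 0.20979547] [ 2.70415963 -1.07728455 -0.49428228  0.26028825  0.20403345  0.52245108]
```

View pics/s3.png

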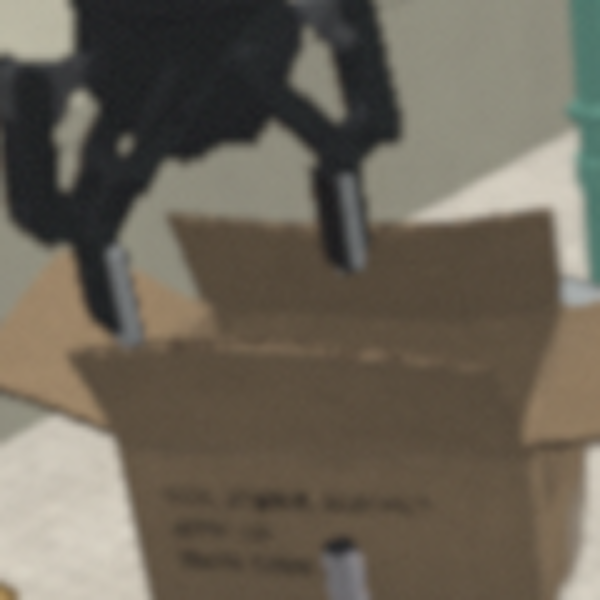

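View pics/t3.png

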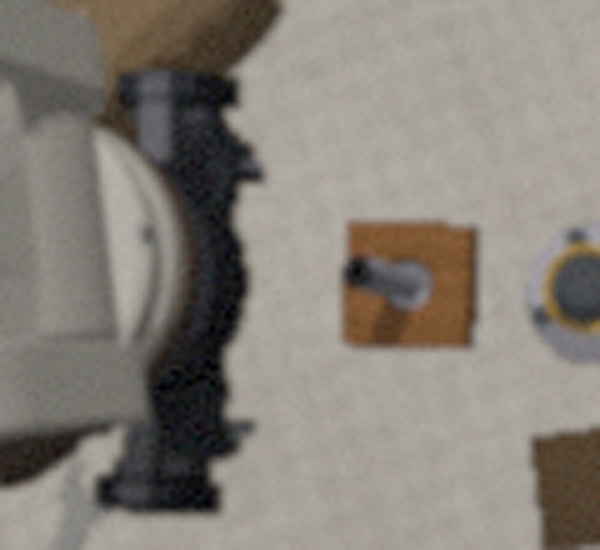

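Run:
```python
from h import *
print(tri((199.7,83.7),(171.6,215)),tri((156.3,98.7),(170.3,265.7)))
d=np.load("pics/scene2.npy")
for a in[(155,96),(155,92),(199,81),(200,79)]:print(dep("scene",*a,d[a[1],a[0]]))
```

```text
(array([0.53575355, 0.07917672, 0.25055028]), np.float64(0.0006703127858603696)) (array([0.44405999, 0.078022  , 0.25035647]), np.float64(0.00012363502375659015))
[0.44097616 0.07369466 0.25823408]
[0.44258913 0.07365398 0.26540644]
[0.53550171 0.07919049 0.25609218]
[0.53560866 0.07429773 0.26169242]
```

Emit:
{"name": "play_rows", "arguments": {"rows": [[[0,0,0],0,1.5],[[0,0,0],0,1.5],[[0,0,0],0,1.5],[[0,0,0],0,1.5],[[0,0,0],0,1.5],[[0,0,0],0,1.5],[[0,0,0],0,1.5],[[0,0,0],0,1.5]]}}

```text
time: 1.97
ee_pos: [0.4895, 0.0895, 0.2104]
tcp_rot: [3.8, 90.0, 3.8]
wrist_force: [-0.0, 0.5, 0.1]
opening: 0.0153
```

Run:
```python
from h import *
o=bot.get_obs();print(o['time'],o['ee_pos'],o['opening'])
p,d=bot.camera("scene");cv2.imwrite("pics/scene3.png",p)
p2,d2=bot.camera("top");cv2.imwrite("pics/top3.png",p2)
np.save("pics/scene3.npy",d);np.save("pics/top3.npy",d2)
crop("pics/scene3.png","pics/s4.png",130,30,120,120,5)
crop("pics/top3.png","pics/t4.png",120,180,120,110,5)
```

```text
1.9667 [0.48950876 0.08946553 0.21040997] 0.0153317984976924
```

View pics/s4.png

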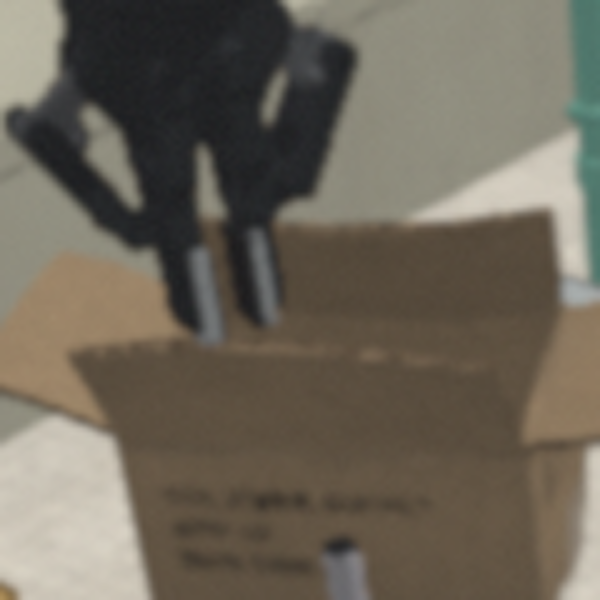

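View pics/t4.png

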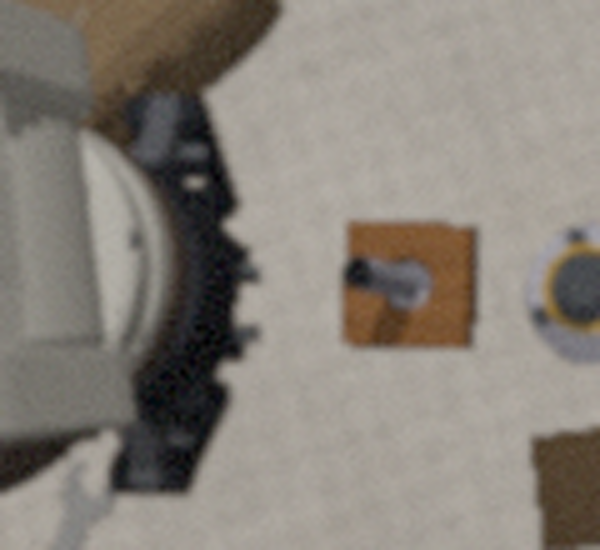

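Run:
```python
from h import *
print(tri((183.2,94.7),(171.2,234)),tri((172,98.3),(171,246.2)))
d=np.load("pics/scene3.npy")
for a in[(171,95),(171,88),(182,92),(182,87)]:print(dep("scene",*a,d[a[1],a[0]]))
o,dd=ray("scene",177.5,96.5);print(o+dd*(.078-o[1])/dd[1])
```

```text
(array([0.50072717, 0.08227012, 0.23817982]), np.float64(0.001882618999468438)) (array([0.47766395, 0.08198115, 0.23854624]), np.float64(0.003422931118284876))
[0.47474599 0.08114589 0.24641424]
[0.47607028 0.0781481  0.26088918]
[0.49806985 0.08194293 0.24461006]
[0.49833447 0.078763   0.25566604]
[0.48555245 0.078      0.24100864]
```

Run:
```python
from h import *
sh([.506,.064,.210])
sh([.506,.064,.110])
```

```text
shift cm [ 0.04 -2.54  1.65] jaw deg 0.04 axis [-0. -0. -1.]
shift cm [10.04 -2.54  1.65] jaw deg 0.04 axis [-0. -0. -1.]
```

Emit:
{"name": "play_rows", "arguments": {"rows": [[[0,0,0],0,8.5],[[0,0,0],0,8.5],[[0,-0.6,0.4],0,8.5],[[0,-1.2,0.8],0,8.5],[[0,-1.9,1.2],0,8.5],[[0,-2.55,1.65],0,8.5],[[0,-2.55,1.65],0,8.5],[[2,-2.55,1.65],0,8.5],[[4,-2.55,1.65],0,8.5],[[6,-2.55,1.65],0,8.5],[[8,-2.55,1.65],0,8.5],[[9,-2.55,1.65],0,8.5]]}}

```text
time: 3.07
ee_pos: [0.5052, 0.0635, 0.118]
tcp_rot: [-173.6, 89.8, -173.5]
wrist_force: [-0.4, -0.5, -0.3]
opening: 0.085
```

Run:
```python
from h import *
o=bot.get_obs();print(o['time'],o['ee_pos'],o['opening'],o['wrist_force'])
p,d=bot.camera("scene");cv2.imwrite("pics/scene4.png",p)
np.save("pics/scene4.npy",d)
p,d=bot.camera("top");cv2.imwrite("pics/top4.png",p)
crop("pics/scene4.png","pics/s5.png",130,50,120,120,5)
crop("pics/top4.png","pics/t5.png",140,170,120,120,5)
o=bot.get_obs();print(o['time'],o['ee_pos'],o['opening'],o['wrist_force'])
```

```text
3.0667 [0.50520943 0.06354225 0.11795274] 0.08496313615506793 [-0.35586855 -0.47820573 -0.25079089]
3.1667 [0.50512068 0.06361784 0.11874358] 0.08494132328051217 [0.27301342 0.36079854 0.59915998]
```

View pics/s5.png

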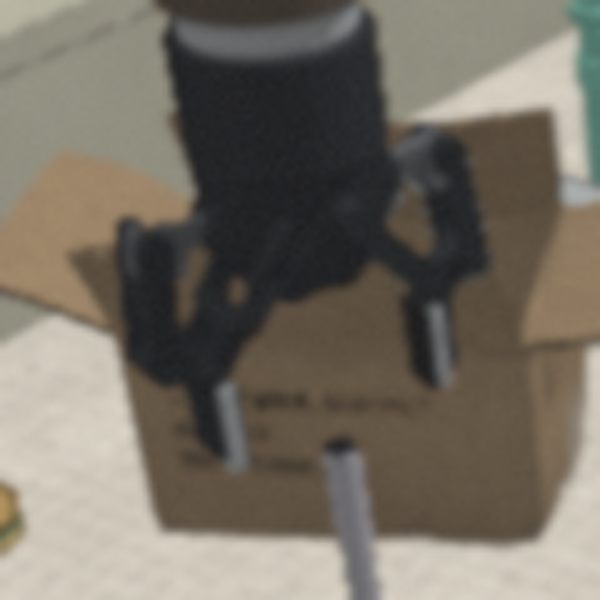

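View pics/t5.png

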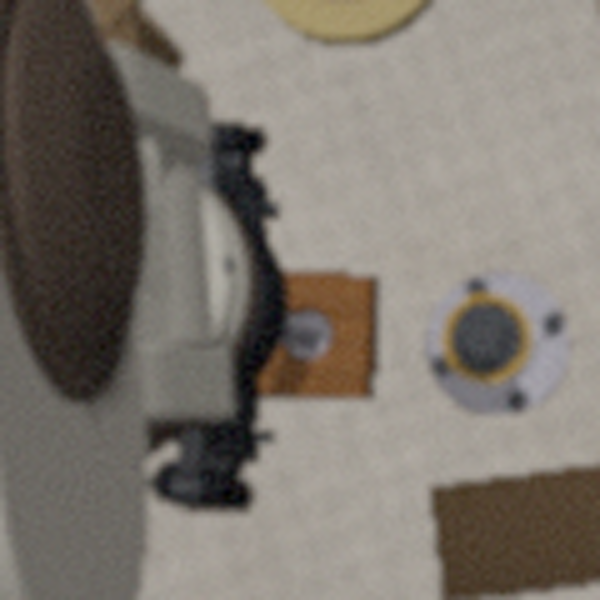

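Emit:
{"name": "play_rows", "arguments": {"rows": [[[1,0,0.05],0,8.5],[[2,0,0.05],0,8.5],[[3,0,0.05],0,8.5],[[4,0,0.05],0,8.5],[[4.5,0,0.05],0,8.5],[[4.5,0,0.05],0,8.5],[[4.5,0,0.05],0,8.5]]}}

```text
time: 3.75
ee_pos: [0.5064, 0.0638, 0.0752]
tcp_rot: [-174.9, 90.0, -174.8]
wrist_force: [0.3, -0.1, 0.8]
opening: 0.0849
```

Run:
```python
from h import *
p,d=bot.camera("scene");cv2.imwrite("pics/scene5.png",p)
np.save("pics/scene5.npy",d)
o=bot.get_obs();print(o['time'],o['ee_pos'],o['opening'],o['wrist_force'])
crop("pics/scene5.png","pics/s6.png",130,80,120,120,5)
for a in [(300,500)]:pass
```

```text
3.8 [0.50669305 0.06385125 0.07567494] 0.0850799266682047 [-1.10880765  1.36904552 -0.10422502]
```

View pics/s6.png

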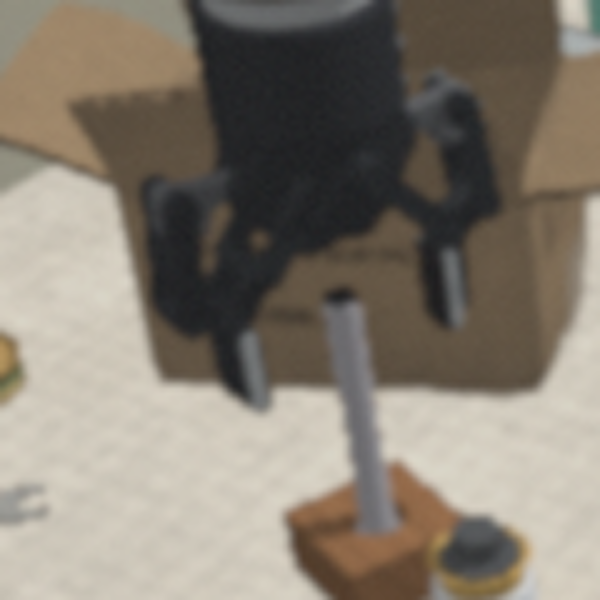

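Emit:
{"name": "play_rows", "arguments": {"rows": [[[0.5,0,-0.05],0,8.5],[[1,0,-0.05],0,8.5],[[1.4,0,-0.05],0,8.5],[[1.6,0,-0.05],0,8.5],[[1.6,0,-0.05],0,8.5],[[1.6,0,-0.05],0,8.5]], "squeeze": 40}}

```text
time: 4.3
ee_pos: [0.506, 0.0638, 0.0593]
tcp_rot: [-172.0, 90.0, -171.9]
wrist_force: [-0.4, -0.4, 0.2]
opening: 0.0849
```

Emit:
{"name": "play_rows", "arguments": {"rows": [[[0,0,0],0,1.0],[[0,0,0],0,1.0],[[0,0,0],0,1.0],[[0,0,0],0,1.0],[[0,0,0],0,1.0],[[0,0,0],0,1.0],[[0,0,0],0,1.0],[[0,0,0],0,1.0]], "squeeze": 60}}

```text
time: 4.97
ee_pos: [0.5062, 0.0639, 0.0596]
tcp_rot: [6.0, 90.0, 6.0]
wrist_force: [-0.3, 0.1, 2.2]
opening: 0.0134
```

Run:
```python
from h import *
p,d=bot.camera("scene");cv2.imwrite("pics/scene6.png",p)
o=bot.get_obs();print(o['time'],o['ee_pos'],o['opening'],o['wrist_force'])
crop("pics/scene6.png","pics/s7.png",130,80,120,120,5)
```

```text
5.0167 [0.50621714 0.06384892 0.05958021] 0.01348615786859561 [-0.14886268  0.84993407  1.31242068]
```

View pics/s7.png

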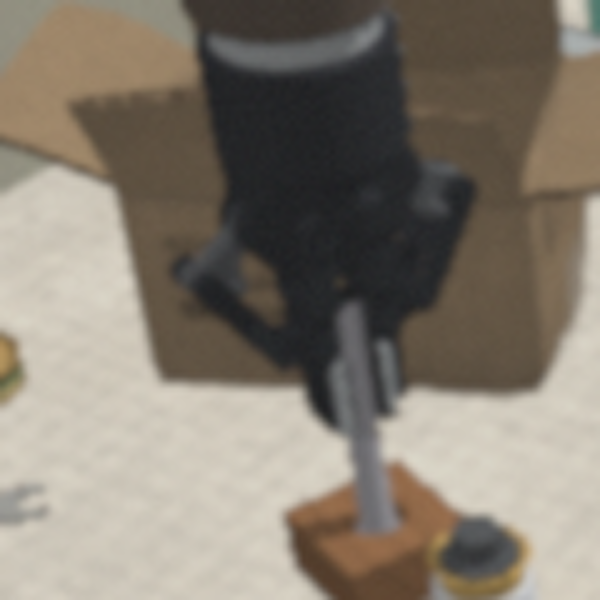

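Emit:
{"name": "play_rows", "arguments": {"rows": [[[-0.5,0,0],0,1.0],[[-1,0,0],0,1.0],[[-1.6,0,0],0,1.0],[[-2.2,0,0],0,1.0],[[-3,0,0],0,1.0],[[-4,0,0],0,1.0],[[-5,0,0],0,1.0],[[-6.5,0,0],0,1.0],[[-8,0,0],0,1.0],[[-9.5,0,0],0,1.0],[[-11,0,0],0,1.0],[[-12,0,0],0,1.0]]}}

```text
time: 6.02
ee_pos: [0.5065, 0.0639, 0.1818]
tcp_rot: [7.4, 89.9, 7.5]
wrist_force: [0.2, 0.2, -1.0]
opening: 0.0132
```

Run:
```python
from h import *
o=bot.get_obs();print(o['time'],o['ee_pos'],o['opening'],o['wrist_force'],o['torque'])
sh([.5745,-.200,.17])
```

```text
6.0167 [0.50646287 0.06391061 0.18178591] 0.013219806301984782 [ 0.21234177  0.17203053 -1.02420728] [-0.03463563 -0.00778335 -0.03757256]
shift cm [  1.19 -26.4    6.78] jaw deg 0.04 axis [ 2.e-03  3.e-04 -1.e+00]
```

Emit:
{"name": "play_rows", "arguments": {"rows": [[[0,-1,0.3],0,1.0],[[0,-3,0.8],0,1.0],[[0,-5.5,1.4],0,1.0],[[0,-8,2.1],0,1.0],[[0,-11,2.8],0,1.0],[[0,-14,3.6],0,1.0],[[0,-17,4.4],0,1.0],[[0,-20,5.1],0,1.0],[[0,-22.5,5.8],0,1.0],[[0,-24.5,6.3],0,1.0],[[0,-25.8,6.6],0,1.0],[[0,-26.4,6.8],0,1.0]]}}

```text
time: 7.02
ee_pos: [0.574, -0.2021, 0.1784]
tcp_rot: [171.0, 89.9, 171.0]
wrist_force: [0.7, -0.3, -1.7]
opening: 0.0141
```

Emit:
{"name": "play_rows", "arguments": {"rows": [[[0,0,0],0,1.0],[[0,0,0],0,1.0],[[0,0,0],0,1.0],[[0,0,0],0,1.0]]}}

```text
time: 7.35
ee_pos: [0.5742, -0.1991, 0.1797]
tcp_rot: [12.5, 90.0, 12.6]
wrist_force: [-0.2, 0.2, -1.6]
opening: 0.0136
```

Run:
```python
from h import *
o=bot.get_obs();print(o['time'],o['ee_pos'],o['opening'],o['wrist_force'],o['torque'])
for n in("scene","top"):
    p,d=bot.camera(n);cv2.imwrite(f"pics/{n}7.png",p);np.save(f"pics/{n}7.npy",d)
o=bot.get_obs();print(o['time'],o['ee_pos'],o['opening'],o['wrist_force'],o['torque'])
crop("pics/scene7.png","pics/s8.png",250,110,120,150,4)
crop("pics/top7.png","pics/t8.png",240,140,140,120,5)
```

```text
7.35 [ 0.57419768 -0.19906183  0.17968677] 0.013552015985121926 [-0.18369825  0.22888539 -1.61304188] [-0.02214492 -0.0030465  -0.0116565 ]
7.45 [ 0.57423832 -0.19924906  0.17970971] 0.013584098013369047 [-0.10576847  0.01878537 -2.20410471] [ 0.04244694 -0.03189907 -0.06559776]
```

View pics/s8.png

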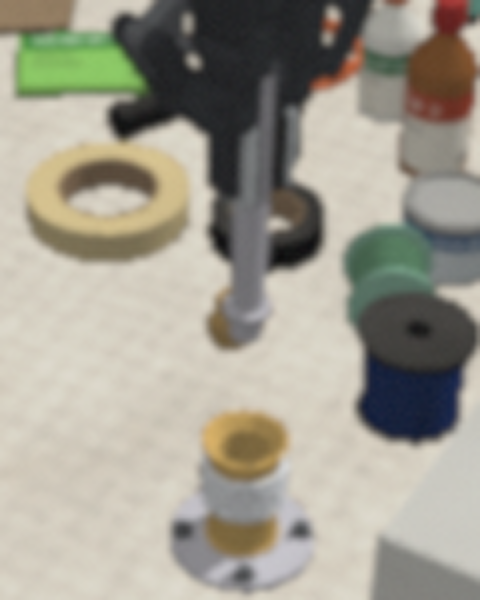

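View pics/t8.png

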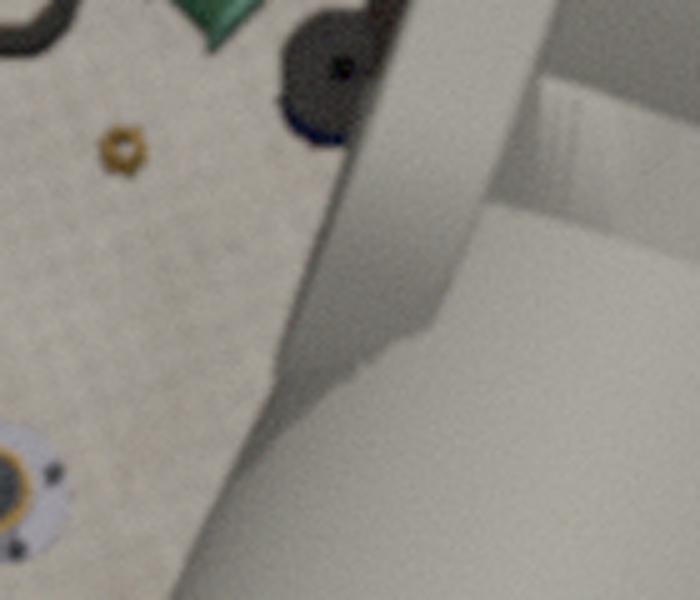

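Run:
```python
from h import *
c=lambda p:(proj("scene",p)-[250,110]+.5)*4-.5
for z in(.13,.148,.2,.2695):print(z,c([.5742,-.1992,z]).round(1))
for z in(0,.034,.058,.07):print(z,c([.574,-.2005,z]).round(1))
p=cv2.imread("pics/scene7.png");g=cv2.cvtColor(p,cv2.COLOR_BGR2GRAY)
print(g[126:198:3,300:325])
```

```text
0.13 [248.6 335.6]
0.148 [249.9 303.2]
0.2 [253.9 203.7]
0.2695 [260.   54.7]
0 [241.6 543.6]
0.034 [243.7 493.8]
0.058 [245.3 457. ]
0.07 [246.1 438. ]
[[ 79  44  37  36  37  36  40  38  37  38  39  37  37  41  40  41  43  48
   56  55  49  42  38  37  39]
 [ 36  37  36  34  36  36  36  35  38  37  37  37  38  38  46  59  77  84
   79  64  51  44  40  38  37]
 [ 40  40  38  39  39  37  37  36  37  37  35  36  35  40  54  77  96  99
   83  61  44  39  38  38  40]
 [ 40  41  40  39  38  38  39  37  39  37  38  36  39  43  58  87 101 100
   82  56  42  41  46  48  48]
 [ 41  42  39  38  37  36  38  36  37  39  41  42  41  45  64  88 100  98
   77  52  54  81 110 120 117]
 [ 54  40  39  40  39  41  38  36  37  37  40  41  52  70  81  94 101  95
   74  48  40  63  98 112 129]
 [184 145  88  46  38  36  38  34  36  50  72  95 111 117 106  99 100  91
   68  44  39  68 100 113 124]
 [200 159  97  49  38  40  38  34  38  56  87 106 117 118 105  99  99  88
   65  43  45  70  98 106 119]
 [202 162  99  46  36  38  36  36  40  59  89 110 119 117 105  97  98  85
   60  41  50  79 107 133 167]
 [
[... 873 characters left out ...]
25 111 111 111 112 116 121 126 114 104
  119 137 141 142 141 148 169]
 [212 212 209 207 207 205 196 165 128 113 112 110 111 115 127 150 185 207
  212 210 208 206 207 207 209]
 [203 207 205 194 174 156 143 131 118 114 113 112 112 118 127 148 176 198
  208 210 211 211 211 209 211]
 [210 211 200 166 127 117 126 128 123 116 114 113 116 125 140 159 176 185
  197 209 211 210 208 207 207]
 [196 170 135 112 105 105 106 113 120 123 132 145 159 164 163 161 170 187
  202 206 206 207 208 210 213]
 [199 166 122  97  94  95  98 106 108 112 110 108 107 110 126 156 188 206
  209 208 208 208 209 210 212]
 [208 203 179 141 109  93  90  93  97 105 114 127 146 165 184 198 205 204
  205 208 210 212 211 211 211]]
```

Run:
```python
from h import *
crop("pics/scene7.png","pics/s9.png",295,160,32,40,14)
crop("pics/top0.png","pics/t9.png",180,220,40,36,14)
```

```text
(no output)
```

View pics/s9.png

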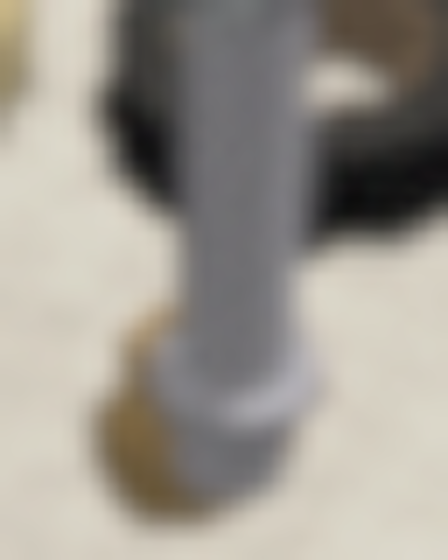

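View pics/t9.png

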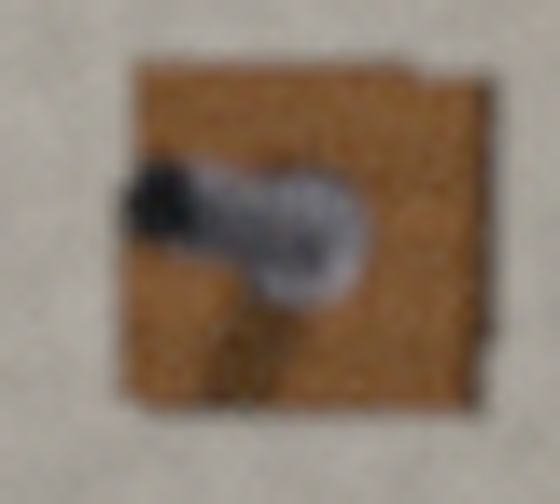

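Run:
```python
from h import *
print(onz("scene",311.5,186.5,.1465),onz("scene",311.2,192.6,.1305),onz("scene",310.9,192.6,.1305))
print("mouth",onz("scene",310.6,220.8,.07))
S=cv2.imread("pics/scene7.png")
crop("pics/scene7.png","pics/s10.png",290,205,44,52,12)
T=cv2.imread("pics/top0.png");crop("pics/top0.png","pics/t10.png",292,192,40,36,14)
u=lambda a:((a[0]+.5)/14-.5+180,(a[1]+.5)/14-.5+220)
print("bead in stand",onz("top",*u((305,238)),.0275)," hole?")
```

```text
[ 0.57272406 -0.19933479  0.1465    ] [ 0.57477042 -0.19710198  0.1305    ] [ 0.57437195 -0.19675563  0.1305    ]
mouth [ 0.5701439  -0.20318615  0.07      ]
bead in stand [0.50679222 0.06419836 0.0275    ]  hole?
```

View pics/s10.png

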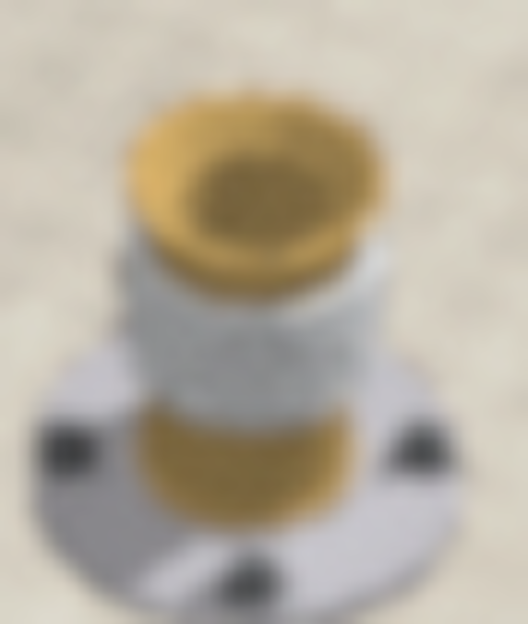

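View pics/t10.png

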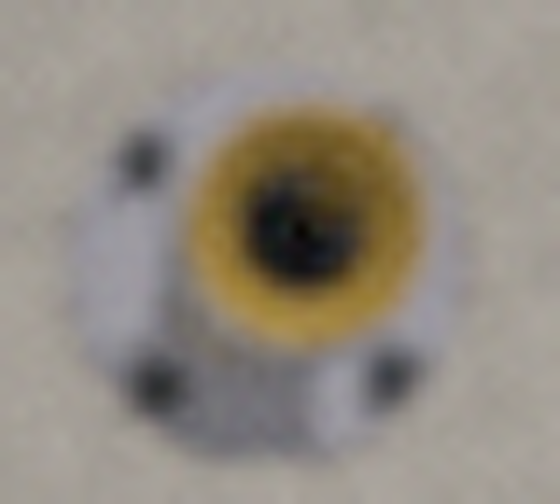

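Run:
```python
from h import *
print("mouth",onz("scene",310.9,219.7,.07),onz("top",313.3,207.7,.07),tri((310.9,219.7),(313.3,207.7)))
# flange
f=lambda a:((a[0]+.5)/12-.5+290,(a[1]+.5)/12-.5+205)
c=np.array([onz("scene",*f(a),.008) for a in[(70,450),(420,450),(250,578)]])
g=lambda a:((a[0]+.5)/14-.5+292,(a[1]+.5)/14-.5+192)
e=np.array([onz("top",*g(a),.008) for a in[(145,158),(158,384),(392,378)]])
print(c,e)
```

```text
mouth [ 0.57260225 -0.20135548  0.07      ] [ 0.57496833 -0.19915171  0.07      ] (array([ 0.5750631 , -0.19928964,  0.06716455]), np.float64(0.0006237197339240702))
[[ 0.55336169 -0.18045829  0.008     ]
 [ 0.59629468 -0.21762073  0.008     ]
 [ 0.55619083 -0.22030144  0.008     ]] [[ 0.5943998  -0.17782252  0.008     ]
 [ 0.55424779 -0.18032093  0.008     ]
 [ 0.55588102 -0.22174749  0.008     ]]
```

Emit:
{"name": "play_rows", "arguments": {"rows": [[[0.5,-0.1,0.05],0,1.0],[[1,-0.1,0.05],0,1.0],[[1.5,-0.1,0.05],0,1.0],[[2.2,-0.1,0.05],0,1.0],[[3,-0.1,0.05],0,1.0],[[3.7,-0.1,0.05],0,1.0],[[4.2,-0.1,0.05],0,1.0],[[4.5,-0.1,0.05],0,1.0],[[4.5,-0.1,0.05],0,1.0],[[4.5,-0.1,0.05],0,1.0]]}}

```text
time: 8.28
ee_pos: [0.5747, -0.2011, 0.1344]
tcp_rot: [164.0, 90.0, 164.0]
wrist_force: [0.2, -0.1, -1.7]
opening: 0.0137
```

Run:
```python
from h import *
p,d=bot.camera("scene");cv2.imwrite("pics/scene8.png",p)
o=bot.get_obs();print(o['time'],o['ee_pos'],o['opening'],o['wrist_force'],o['torque'])
crop("pics/scene8.png","pics/s11.png",280,170,60,70,8)
```

```text
8.3333 [ 0.57484304 -0.20116335  0.1347172 ] 0.013746940299156915 [ 0.15689258 -0.38864854 -1.4456844 ] [-0.04222479 -0.02086959  0.04590166]
```

View pics/s11.png

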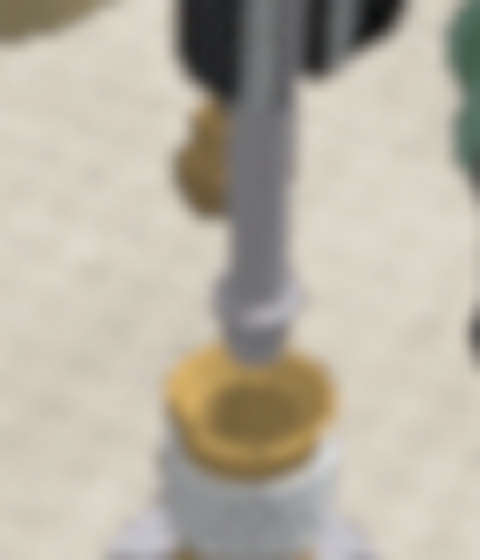

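Emit:
{"name": "play_rows", "arguments": {"rows": [[[0.4,0,0],0,1.0],[[0.8,0,0],0,1.0],[[1.2,0,0],0,1.0],[[1.5,0,0],0,1.0],[[1.8,0,0],0,1.0],[[2.1,0,0],0,1.0],[[2.3,0,0],0,1.0],[[2.5,0,0],0,1.0],[[2.5,0,0],0,1.0]]}}

```text
time: 9.08
ee_pos: [0.5745, -0.2011, 0.1089]
tcp_rot: [160.6, 90.0, 160.7]
wrist_force: [-0.1, 0.3, -1.7]
opening: 0.0134
```

Emit:
{"name": "play_rows", "arguments": {"rows": [[[0.1,0,0],0,1.0],[[0.2,0,0],0,1.0],[[0.3,0,0],0,1.0],[[0.4,0,0],0,1.0],[[0.4,0,0],0,1.0]]}}

```text
time: 9.5
ee_pos: [0.5746, -0.2011, 0.1052]
tcp_rot: [162.4, 90.0, 162.4]
wrist_force: [-0.7, -0.0, -1.1]
opening: 0.0135
```

Run:
```python
from h import *
p,d=bot.camera("scene");cv2.imwrite("pics/scene9.png",p)
o=bot.get_obs();print(o['time'],o['ee_pos'],o['opening'],o['wrist_force'],o['torque'])
crop("pics/scene9.png","pics/s12.png",280,170,60,70,8)
```

```text
9.55 [ 0.57467999 -0.20106159  0.10527171] 0.01357334958870492 [-0.57782709  0.51382471 -1.6022144 ] [-0.03205777 -0.01668516 -0.02989005]
```

View pics/s12.png

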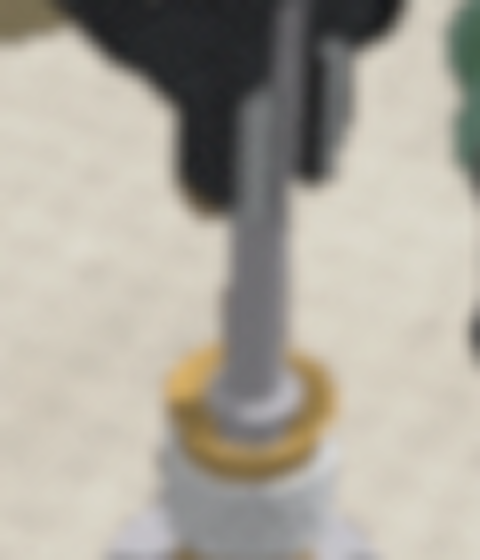

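Emit:
{"name": "play_rows", "arguments": {"rows": [[[0.05,0.05,-0.05],0,1.0],[[0.15,0.05,-0.05],0,1.0],[[0.25,0.05,-0.05],0,1.0],[[0.35,0.05,-0.05],0,1.0],[[0.45,0.05,-0.05],0,1.0],[[0.55,0.05,-0.05],0,1.0],[[0.6,0.05,-0.05],0,1.0],[[0.6,0.05,-0.05],0,1.0]]}}

```text
time: 10.22
ee_pos: [0.5741, -0.2006, 0.0992]
tcp_rot: [155.8, 90.0, 155.9]
wrist_force: [-0.6, -0.5, -2.5]
opening: 0.0135
```

Run:
```python
from h import *
o=bot.get_obs();print(o['time'],o['ee_pos'],o['wrist_force'],o['torque'])
```

```text
10.2167 [ 0.57413376 -0.20058894  0.09921995] [-0.56848383 -0.51470432 -2.49608042] [-0.00081486  0.00365097  0.02748229]
```

Emit:
{"name": "play_rows", "arguments": {"rows": [[[0.08,0,0],0,1.0],[[0.16,0,0],0,1.0],[[0.24,0,0],0,1.0],[[0.32,0,0],0,1.0],[[0.4,0,0],0,1.0],[[0.4,0,0],0,1.0]]}}

```text
time: 10.72
ee_pos: [0.5742, -0.2006, 0.0952]
tcp_rot: [155.7, 90.0, 155.8]
wrist_force: [-0.3, -0.4, -1.5]
opening: 0.0135
```

Emit:
{"name": "play_rows", "arguments": {"rows": [[[0.08,0,0],0,1.0],[[0.16,0,0],0,1.0],[[0.24,0,0],0,1.0],[[0.3,0,0],0,1.0],[[0.3,0,0],0,1.0]]}}

```text
time: 11.13
ee_pos: [0.5742, -0.2006, 0.0922]
tcp_rot: [163.9, 90.0, 164.0]
wrist_force: [0.1, -0.1, -2.8]
opening: 0.0134
```

Emit:
{"name": "play_rows", "arguments": {"rows": [[[0.08,0,0],0,1.0],[[0.16,0,0],0,1.0],[[0.24,0,0],0,1.0],[[0.3,0,0],0,1.0],[[0.3,0,0],0,1.0]]}}

```text
time: 11.55
ee_pos: [0.5741, -0.2006, 0.0892]
tcp_rot: [161.6, 90.0, 161.6]
wrist_force: [-0.3, -0.4, -1.6]
opening: 0.0136
```

Emit:
{"name": "play_rows", "arguments": {"rows": [[[0.08,0,0],0,1.0],[[0.16,0,0],0,1.0],[[0.2,0,0],0,1.0],[[0.2,0,0],0,1.0]]}}

```text
time: 11.88
ee_pos: [0.5742, -0.2006, 0.0873]
tcp_rot: [163.9, 90.0, 163.9]
wrist_force: [-0.4, -0.1, -2.1]
opening: 0.0139
```

Emit:
{"name": "play_rows", "arguments": {"rows": [[[0.08,0,0],0,1.0],[[0.16,0,0],0,1.0],[[0.2,0,0],0,1.0],[[0.2,0,0],0,1.0]]}}

```text
time: 12.22
ee_pos: [0.5742, -0.2006, 0.0852]
tcp_rot: [168.0, 90.0, 168.0]
wrist_force: [0.7, 0.1, -2.3]
opening: 0.0136
```

Emit:
{"name": "play_rows", "arguments": {"rows": [[[0.08,0,0],0,1.0],[[0.16,0,0],0,1.0],[[0.2,0,0],0,1.0],[[0.2,0,0],0,1.0]]}}

```text
time: 12.55
ee_pos: [0.5742, -0.2006, 0.0832]
tcp_rot: [154.5, 90.0, 154.5]
wrist_force: [0.0, -0.5, -1.4]
opening: 0.0138
```

Emit:
{"name": "play_rows", "arguments": {"rows": [[[0.08,0,0],0,1.0],[[0.16,0,0],0,1.0],[[0.2,0,0],0,1.0],[[0.2,0,0],0,1.0]]}}

```text
time: 12.88
ee_pos: [0.5746, -0.2006, 0.0817]
tcp_rot: [-0.8, 89.9, -0.8]
wrist_force: [1.5, 0.5, 0.1]
opening: 0.0139
```

Emit:
{"name": "play_rows", "arguments": {"rows": [[[0.08,0,0],0,1.0],[[0.16,0,0],0,1.0],[[0.2,0,0],0,1.0],[[0.2,0,0],0,1.0]]}}

```text
time: 13.22
ee_pos: [0.5748, -0.2006, 0.0801]
tcp_rot: [-8.0, 89.9, -8.0]
wrist_force: [2.2, 0.7, 5.1]
opening: 0.0137
```

Emit:
{"name": "play_rows", "arguments": {"rows": [[[0.08,0,0.02],0,1.0],[[0.16,0,0.03],0,1.0],[[0.2,0,0.03],0,1.0],[[0.2,0,0.03],0,1.0]]}}

```text
time: 13.55
ee_pos: [0.5747, -0.2005, 0.0772]
tcp_rot: [38.4, 90.0, 38.4]
wrist_force: [3.3, 0.6, 0.0]
opening: 0.0134
```

Emit:
{"name": "play_rows", "arguments": {"rows": [[[0.08,0,0],0,1.0],[[0.16,0,0],0,1.0],[[0.2,0,0],0,1.0],[[0.2,0,0],0,1.0]]}}

```text
time: 13.88
ee_pos: [0.5746, -0.2006, 0.0752]
tcp_rot: [71.5, 90.0, 71.5]
wrist_force: [4.1, 1.0, -1.1]
opening: 0.0137
```

Emit:
{"name": "play_rows", "arguments": {"rows": [[[0.08,0,0],0,1.0],[[0.16,0,0],0,1.0],[[0.2,0,0],0,1.0],[[0.2,0,0],0,1.0]]}}

```text
time: 14.22
ee_pos: [0.5745, -0.2006, 0.0732]
tcp_rot: [168.8, 90.0, 168.8]
wrist_force: [2.7, -0.2, -0.6]
opening: 0.0134
```

Run:
```python
from h import *
p,d=bot.camera("scene");cv2.imwrite("pics/scene10.png",p)
o=bot.get_obs();print(o['time'],o['ee_pos'],o['opening'],o['wrist_force'],o['torque'])
crop("pics/scene10.png","pics/s13.png",270,120,90,120,5)
```

```text
14.2667 [ 0.57446919 -0.20058528  0.07322148] 0.013430950487539606 [ 3.2005255   1.65605896 -0.61422361] [ 0.29418732 -0.98864395  0.0869459 ]
```

View pics/s13.png

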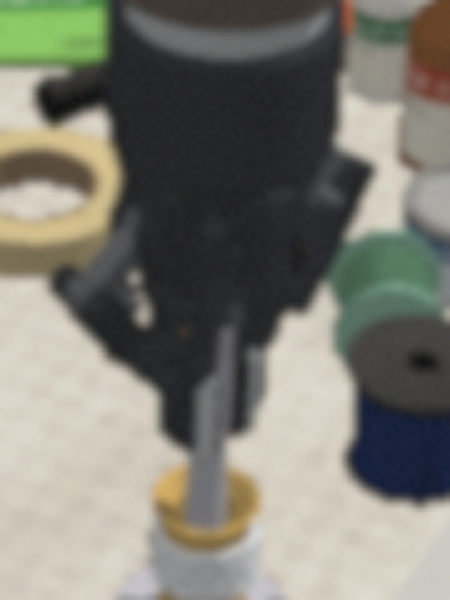

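Emit:
{"name": "play_rows", "arguments": {"rows": [[[0,0.02,0.04],0,1.0],[[0,0.04,0.08],0,1.0],[[0,0.04,0.08],0,1.0]]}}

```text
time: 14.52
ee_pos: [0.5749, -0.2003, 0.0732]
tcp_rot: [-170.0, 89.9, -169.9]
wrist_force: [0.2, 1.0, -1.5]
opening: 0.0134
```

Run:
```python
from h import *
o=bot.get_obs();print(o['time'],o['ee_pos'],o['opening'],o['wrist_force'],o['torque'],o['joint_efforts'])
```

```text
14.5167 [ 0.57486896 -0.20030961  0.07316225] 0.013365775139833258 [ 0.15269734  0.96730294 -1.48531102] [-0.02305775 -0.20420629  0.01655922] [-1.14092357e-01 -6.08923173e+01  4.68368590e+01  3.83964758e-01
 -9.12976591e-02  7.49499042e-03]
```

Emit:
{"name": "play_rows", "arguments": {"rows": [[[0.06,0.02,0],0,1.0],[[0.12,0.02,0],0,1.0],[[0.2,0.02,0],0,1.0],[[0.2,0.02,0],0,1.0]]}}

```text
time: 14.85
ee_pos: [0.5749, -0.2, 0.0709]
tcp_rot: [169.5, 89.9, 169.5]
wrist_force: [-1.0, -0.1, -1.4]
opening: 0.0137
```

Emit:
{"name": "play_rows", "arguments": {"rows": [[[0.06,0,0],0,1.0],[[0.12,0,0],0,1.0],[[0.2,0,0],0,1.0],[[0.2,0,0],0,1.0]]}}

```text
time: 15.18
ee_pos: [0.5754, -0.2, 0.0694]
tcp_rot: [-28.7, 90.0, -28.6]
wrist_force: [-0.3, -1.0, -1.9]
opening: 0.0138
```

Emit:
{"name": "play_rows", "arguments": {"rows": [[[0.05,0,0],0,1.0],[[0.1,0,0],0,1.0],[[0.1,0,0],0,1.0]]}}

```text
time: 15.43
ee_pos: [0.5755, -0.2001, 0.0694]
tcp_rot: [-25.0, 89.9, -25.0]
wrist_force: [-1.6, 0.2, 5.2]
opening: 0.0136
```

Emit:
{"name": "play_rows", "arguments": {"rows": [[[0.05,0,0],0,1.0],[[0.1,0,0],0,1.0],[[0.1,0,0],0,1.0]]}}

```text
time: 15.68
ee_pos: [0.5757, -0.2002, 0.0693]
tcp_rot: [-24.5, 89.9, -24.4]
wrist_force: [-3.3, 0.3, 11.3]
opening: 0.0133
```

Emit:
{"name": "play_rows", "arguments": {"rows": [[[0.05,0,0],0,1.0],[[0.1,0,0],0,1.0],[[0.1,0,0],0,1.0]]}}

```text
time: 15.93
ee_pos: [0.5759, -0.2004, 0.0693]
tcp_rot: [-23.2, 89.8, -23.1]
wrist_force: [-4.5, 1.2, 16.7]
opening: 0.0134
```

Emit:
{"name": "play_rows", "arguments": {"rows": [[[0,0,-0.04],0,1.0],[[0,0,-0.06],0,1.0],[[0,0,-0.06],0,1.0],[[0,0,-0.06],0,1.0],[[0,0,-0.06],0,1.0],[[0,0,-0.06],0,1.0],[[0,0,-0.06],0,1.0],[[0,0,-0.06],0,1.0],[[0,0,-0.06],0,1.0]]}}

```text
time: 16.68
ee_pos: [0.5757, -0.2003, 0.0693]
tcp_rot: [-18.8, 89.8, -18.8]
wrist_force: [-2.4, 0.1, 14.7]
opening: 0.0136
```

Run:
```python
from h import *
o=bot.get_obs();print(o['time'],o['ee_pos'],o['opening'],o['wrist_force'],o['torque'])
```

```text
16.6833 [ 0.5756942  -0.20031697  0.06928953] 0.013577200480017072 [-2.35491021  0.14398658 14.71240972] [ 0.32910744  0.93569084 -0.02520919]
```

Emit:
{"name": "play_rows", "arguments": {"rows": [[[-0.1,0,0],0,1.0],[[-0.2,0,0],0,1.0],[[-0.3,0,0],0,1.0],[[-0.4,0,0],0,1.0],[[-0.5,0,0],0,1.0],[[-0.5,0,0],0,1.0]]}}

```text
time: 17.18
ee_pos: [0.5746, -0.2, 0.0711]
tcp_rot: [165.8, 90.0, 165.8]
wrist_force: [0.7, -0.2, -1.5]
opening: 0.0135
```

Emit:
{"name": "play_rows", "arguments": {"rows": [[[-0.05,0,0],0,1.0],[[-0.1,0,0],0,1.0],[[-0.1,0,0],0,1.0]]}}

```text
time: 17.43
ee_pos: [0.5747, -0.2, 0.0723]
tcp_rot: [166.0, 90.0, 166.0]
wrist_force: [0.1, 0.0, -2.2]
opening: 0.0134
```

Emit:
{"name": "play_rows", "arguments": {"rows": [[[-0.05,0,0],0,1.0],[[-0.1,0,0],0,1.0],[[-0.1,0,0],0,1.0]]}}

```text
time: 17.68
ee_pos: [0.5745, -0.1999, 0.0726]
tcp_rot: [158.4, 89.9, 158.4]
wrist_force: [1.4, -1.0, -8.1]
opening: 0.0136
```

Emit:
{"name": "play_rows", "arguments": {"rows": [[[-0.06,0,0],0,1.0],[[-0.06,0,0],0,1.0],[[-0.06,0,0],0,1.0],[[-0.06,0,0],0,1.0],[[-0.06,0,0],0,1.0],[[-0.06,0,0],0,1.0]]}}

```text
time: 18.18
ee_pos: [0.5743, -0.1998, 0.0728]
tcp_rot: [159.7, 89.9, 159.7]
wrist_force: [3.4, -0.6, -24.4]
opening: 0.0135
```

Emit:
{"name": "play_rows", "arguments": {"rows": [[[0.08,0,0],0,1.0]]}}

```text
time: 18.27
ee_pos: [0.5744, -0.1999, 0.0727]
tcp_rot: [164.0, 89.9, 164.0]
wrist_force: [1.3, -1.1, -16.1]
opening: 0.0136
```

Run:
```python
from h import *
o=bot.get_obs();print(o['time'],o['ee_pos'],o['opening'],o['wrist_force'],o['torque'])
```

```text
18.2667 [ 0.57436866 -0.19990605  0.07267582] 0.013580953231698799 [  1.27853744  -1.09550313 -16.14811759] [-0.14719705 -0.38320331 -0.00298184]
```

Emit:
{"name": "play_rows", "arguments": {"rows": [[[0.02,0,0],0,1.0],[[0.02,0,0],0,1.0]]}}

```text
time: 18.43
ee_pos: [0.5744, -0.1999, 0.0728]
tcp_rot: [163.3, 90.0, 163.3]
wrist_force: [2.2, -0.9, -19.8]
opening: 0.0131
```

Emit:
{"name": "play_rows", "arguments": {"rows": [[[0.08,0,0],0,1.0],[[0.08,0,0],0,1.0],[[0.08,0,0],0,1.0]]}}

```text
time: 18.68
ee_pos: [0.5746, -0.2, 0.0727]
tcp_rot: [-29.5, 90.0, -29.5]
wrist_force: [-0.7, -0.3, -14.5]
opening: 0.013
```

Emit:
{"name": "play_rows", "arguments": {"rows": [[[0,0,0],0,1.0],[[0,0,0],0,1.0],[[0,0,0],0,1.0]]}}

```text
time: 18.93
ee_pos: [0.5747, -0.2, 0.0726]
tcp_rot: [-30.2, 90.0, -30.2]
wrist_force: [-1.5, 0.7, -10.7]
opening: 0.0138
```

Emit:
{"name": "play_rows", "arguments": {"rows": [[[0,0,0],0,1.0],[[0,0,0],0,1.0],[[0,0,0],0,1.0],[[0.1,0,0],0,1.0],[[0.2,0,0],0,1.0],[[0.25,0,0],0,1.0],[[0.25,0,0],0,1.0],[[0.25,0,0],0,1.0]]}}

```text
time: 19.6
ee_pos: [0.5751, -0.2001, 0.0703]
tcp_rot: [-18.7, 89.9, -18.6]
wrist_force: [0.0, -0.5, -1.9]
opening: 0.0133
```

Emit:
{"name": "play_rows", "arguments": {"rows": [[[0,0,0],0,5],[[0,0,0],0,5],[[0,0,0],0,5],[[0,0,0],0,5],[[0,0,0],0,5],[[0,0,0],0,5]]}}

```text
time: 20.1
ee_pos: [0.5748, -0.2, 0.0697]
tcp_rot: [-19.3, 90.0, -19.3]
wrist_force: [-0.3, -0.3, -0.3]
opening: 0.0499
```

Emit:
{"name": "play_rows", "arguments": {"rows": [[[-1,0,0],0,5],[[-2,0,0],0,5],[[-3,0,0],0,5],[[-4.5,0,0],0,5],[[-6,0,0],0,5],[[-8,0,0],0,5],[[-10,0,0],0,5],[[-12,0,0],0,5],[[-13,0,0],0,5],[[-13,0,0],0,5]]}}

```text
time: 20.93
ee_pos: [0.5757, -0.2003, 0.2032]
tcp_rot: [-19.1, 89.7, -19.1]
wrist_force: [0.5, 0.4, 0.1]
opening: 0.0501
```

Emit:
{"name": "play_rows", "arguments": {"rows": [[[0,2,-1],0,5],[[0,5,-2.5],0,5],[[0,8,-4],0,5],[[0,11,-5.5],0,5],[[0,14,-7],0,5],[[0,17,-8.5],0,5],[[0,20,-10],0,5],[[0,22,-11],0,5],[[0,23,-12],0,5],[[0,23,-12],0,5]]}}

```text
time: 21.77
ee_pos: [0.4531, 0.0313, 0.1995]
tcp_rot: [156.6, 90.0, 156.8]
wrist_force: [0.3, -0.3, -0.2]
opening: 0.0502
```

Run:
```python
from h import *
for n in("scene","top"):
    p,d=bot.camera(n);cv2.imwrite(f"pics/{n}11.png",p);np.save(f"pics/{n}11.npy",d)
o=bot.get_obs();print(o['time'],o['ee_pos'],o['opening'],o['wrist_force'],o['torque'])
crop("pics/scene11.png","pics/s14.png",280,150,70,110,5)
```

```text
21.8667 [0.45457893 0.02972248 0.19942795] 0.05023009785396635 [-0.4421116   0.18680597  0.33229949] [-0.02113387 -0.07277113  0.09514645]
```

View pics/scene11.png

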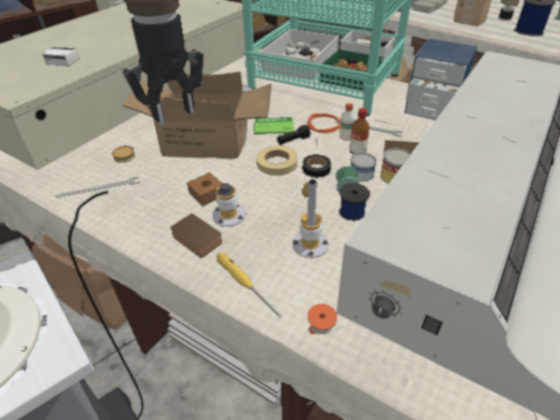

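View pics/s14.png

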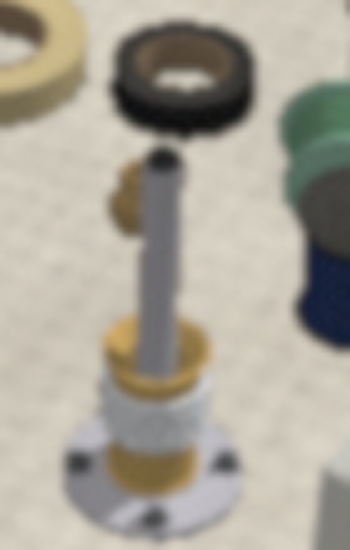

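View pics/top11.png

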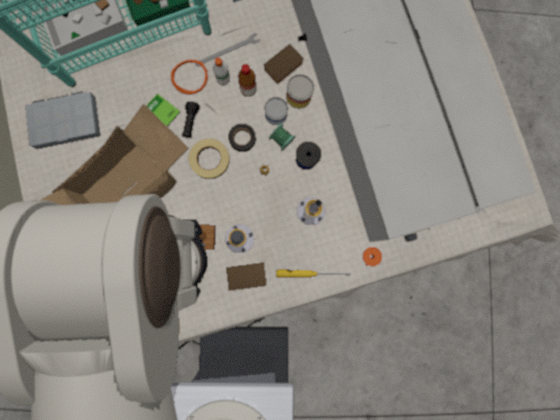

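Run:
```python
from h import *
print(tri((312,181.3),(318.5,203.3)))
print(bot.job_done())
```

```text
(array([ 0.57328744, -0.19983263,  0.15787148]), np.float64(0.0005109905666903477))
the job is handed in; nothing more can be done
None
```

The tube is in the open coupling, seated on its stop and held by the grip, and I handed the job in at about 22 s.

- **Seating:** I lowered the tube in small steps. It met the jaws about 14 mm before the stop and halted hard about 50 mm below the mouth. I pressed it there at 15–17 N (measured) for about 1 s.
- **Tug:** the tube rose about 3 mm, as the play allows, and then held. The pull overshot briefly: the wrist reading reached 24 N, about 22–23 N net, so well above the 10 N asked but under 30 N. I eased it back to about 10 N and held it there. I then lowered the tube into the play and let go, and the force dropped to about zero.
- **Final pictures:** the tube stands upright in the coupling with its cap triangulated at z ≈ 0.158 m, against about 0.16 m expected. The gripper is well clear, and the other objects look unmoved.

**Checks that disagreed:**
- **Fingertips:** in both cameras they appeared about 27 mm higher than the reported TCP, so I set the grasp height from the pictures.
- **Scene camera:** it placed the mouth 2–3 mm off the top view. The flange bolts settled the coupling axis at (0.575, −0.1995).
- **Sideways force:** on the way in it reached about 4 N, and I relieved it by shifting the tool under 1 mm.

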